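# Unclip a repaired board from its drying jig and hold it up level

## Robot

A 6-joint arm with a two-finger parallel gripper is mounted at the origin on the work surface. World frame = base frame: x ahead of the robot, y to its left, z up, the work surface at z = 0. Lengths are in m, angles in rad, forces in N, time in s.
With the tool pointing down it reaches from about 0.35 to 0.775 m from the base axis. Payload 7.3 kg.
Tool frame: the origin (TCP) lies midway between the tips of the shut fingers; the grasp point (between the pads) lies 19 mm behind it (tcp_to_grasp is the distance from the TCP to the grasp point, in m); z points along the fingers, y is the line along which they close (so a half turn about z gives the same grasp; the last joint's range is limited). The gripper opens to 92 mm and grips with 3 to 60 N. Pads are 19 mm wide; open, the fingers measure 130 mm over their backs; the gripper's body (75 mm by 190 mm) begins 47 mm behind the grasp point.
Start: joints at [1.121, 0.342, 1.524, -0, 1.275, -0.146], TCP at [0.157, 0.501, 0.227] pointing down, gripper open.
Joint ranges: [-2.53, 2.53], [-0.77, 2.02], [0.04, 2.7], [-1, 4.14], [0.28, 2.66], [-3.11, 3.11]. Speed limits (rad/s): [2.57, 2.57, 3.14, 3.14, 3.14, 3.14].

## Interface

Orientations are given as [roll, pitch, yaw] about the fixed x, y, z axes, in that order (R = Rz(yaw) Ry(pitch) Rx(roll)).
In Python, from cell import observe, read_camera, calibration, hand_in, tcp_to_grasp gives the robot as it stands.
- The arm moves only by the tool send_rows, never from a script. Its argument "targets" is a list of rows, each a list of 5 numbers: the opening, from 0 (shut) to 1 (fully open), then the shift along the world's x, y, z in m, then the turn about the world's z in rad. A call has 1 to 5 rows; each row shifts and turns the commanded pose from where the row before left it; what a row does not reach is not made up. A row lasts 1/10 s, in which the tool goes at most 50 mm and 8.59 degrees, less where a joint would pass 70% of its speed; a pose out of reach is approached as far as the arm can. A call is refused whole if a number of a shift passes 0.05 or a number of a turn 0.15, either way. A call with a gripper value outside its range is refused whole. The fingers move at their own pace and stop on an object; "grip_force" is the grip in N (left out, the last holds). Time passes only in rows, so rows that do not move let the fingers close. It gives the time, the measured TCP pose, the force, the opening and the grip force at its end, in the units of the state.
- observe(): the state, without advancing time (a new reading comes with each control period).
- read_camera(name): name is "scene" or "top" or "wrist"; returns (picture, depth): 384x512x3 uint8, red, green, blue; 384x512 float32, m along the optical axis (not along the pixel's ray), 0 where there is no reading.
- calibration(name): a dict with "intrinsics" (3x3 intrinsics, pixels), "k1" (the pictures are not rectified: a ray, as slopes to the right and down, at radius r is drawn at 1 + k1 r^2 times it, then the intrinsics apply), "world_to_cam" (4x4, takes a point from world to camera coordinates); the wrist camera has in their place "hand_eye" (4x4, takes a point from camera to tool coordinates, whose origin is the TCP and whose axes are the flange's). Camera axes: x right, y up, looking along -z (the intrinsics and any distortion apply to the point x, -y, -z); pixel columns grow to the right and rows downward; lengths in m; the calibration is good to about 2 mm. A picture is of the moment at which its call begins: read the wrist's pose just before it. calibration takes no time and is no camera call.
- hand_in(): hands the job in; it is judged then, once.
The state is a dict: "time": time; "qpos": joint angles; "qvel": joint speeds; "joint_efforts": joint torques, N m; "tool_pos": TCP position; "tool_rot": TCP orientation; "contact_force": force on the tool from outside, world axes, zero at the start; "torque": the same for the moment, N m; "opening": finger opening in m; "grip_force": force on a finger pad.
Only numpy, scipy, OpenCV 4.12 (cv2) and the standard library are available. Lean on these libraries where they do the work, as an engineer would, in place of code of your own. Each camera call takes 0.05 s, during which the arm holds its last target. There are 200 camera calls.

## Task

The filled board in the drying jig is due for inspection. Undo both clips by turning their brass nuts about a quarter turn anticlockwise, until the clip arms are well clear of the board, then lift the board straight up off its rests and hold it level and steady right above the jig, about 20 cm above the table; finish while still holding it there, with both clips left open. Keep the board from tipping on the way and leave the two colour pots, the squeeze bottle and the filling knife where they are.

Things in the scene. Friction and masses are not known exactly. Their poses are not given: they have to be found in the camera images.
- jig: plywood drying jig, fixed; base 380 mm long, x -70 to +120 mm, 15 mm thick. Origin on the table under the middle of the board's place; y along the board and the two nuts, z up. Rests at y = +-75 mm (20 mm wide, 76 mm along x) carry the board 40 mm above the table; stops at their ends rise 7 mm beside its long edges. Between the rests the board's sides are free above the base
- board: dark mahogany-coloured board with cream filler spots, 56 mm (x) x 240 mm (y) x 14 mm thick, evenly heavy, about 0.15 to 0.3 kg, loose. Origin at the centre of its underside (40 mm above the table as it rests), z up, y along its length
- nut_red (a joint): red clip with captive brass nut at the jig's +y end, rad: 0 = clip arm points along the jig at the board and overlaps its end by 16 mm; grows anticlockwise from above (arm swings to the jig's +x side). Stops at -0.3 and 1.8; clear of the board from about 1.2. Stays where left (friction 0.05 N m); the nut does not rise or come off
- nut_blue (a joint): blue clip with captive brass nut at the jig's -y end, rad: 0 = clip arm points along the jig at the board and overlaps its end by 16 mm; grows anticlockwise from above (arm swings to the jig's -x side). Stops at -0.3 and 1.8; clear of the board from about 1.2. Stays where left (friction 0.05 N m); the nut does not rise or come off
- nut_red_top (a point): centre of the top face of the red clip's brass nut, 86.5 mm above the table, at y = +146 mm in the jig's frame. Hex, 26 mm across flats, 26 mm tall (a 10 mm stud stands 7 mm out of it); below it the red clip arm, 4 mm thick, top 60.5 mm above the table, 14 mm wide, reaching 42 mm from the axis. z up, x along the arm; pairs of flats face along x and at 60, 120 degrees
- nut_blue_top (a point): centre of the top face of the blue clip's brass nut, 86.5 mm above the table, at y = -146 mm in the jig's frame. Hex, 26 mm across flats, 26 mm tall (a 10 mm stud stands 7 mm out of it); below it the blue clip arm, 4 mm thick, top 60.5 mm above the table, 14 mm wide, reaching 42 mm from the axis. z up, x along the arm; pairs of flats face along x and at 60, 120 degrees
- pot_ochre: small white colour pot with ochre lid, 37 mm across, 36 mm tall, standing on the jig's base about 92 mm to the +x side of the board's middle line; leave alone. Origin at the centre of its underside
- pot_red: the same with a dark red lid; leave alone. Origin at the centre of its underside
- squeeze: tan squeeze bottle with an orange nozzle, 64 mm across, 158 mm tall; leave alone. Origin at the centre of its underside
- knife: filling knife, 180 mm long along its x, wooden handle to -x, 14 mm thick; leave alone. Origin on the table at the foot of the blade

How it is judged:
By the outcome, as a careful person would: the job done as asked, in the order asked, and still so for the second after the job is handed in, while the arm keeps its last pose, push and grip.
It also fails if it takes over 64 s, if anything falls off the work surface, if the arm or the gripper's body presses on something with over 40 N, if the wrist force passes 120 N, or if a joint passes its speed limit or range.

## Working session

There is one attempt and no reset: what is moved stays moved. The work goes in short steps, Python scripts to look and compute and a tool call to move; the robot and the scene stay as the last step left them, time stands still between calls to the robot, and variables do not carry over. Pictures are saved under pics/ and viewed, at most 10 in all, crops included, and the job is handed in when it is done.

Besides the shell and the picture viewer there is one more tool, called after "Call:" by a JSON object that holds its "name" and its "arguments". send_rows: Moves the arm, as the interface text tells. Its arguments: {"type":"object","properties":{"targets":{"type":"array","items":{"type":"array","items":{"type":"number"}}},"grip_force":{"type":"number"}},"required":["targets"]}

```bash
mkdir -p pics; ls
cat > h.py <<'E'
import numpy as np, cv2
from cell import *
def save(n,im): cv2.imwrite('pics/'+n+'.png',im[:,:,::-1])
def cam(name,st=None):
    c=calibration(name)
    if 'world_to_cam' in c: T=np.linalg.inv(np.array(c['world_to_cam']))
    else:
        from scipy.spatial.transform import Rotation as R
        W=np.eye(4); W[:3,:3]=R.from_euler('xyz',st['tool_rot']).as_matrix(); W[:3,3]=st['tool_pos']
        T=W@np.array(c['hand_eye'])
    return np.array(c['intrinsics']),c['k1'],T
def rays(C,uv):
    K,k1,T=C; uv=np.atleast_2d(np.array(uv,float))
    d=np.c_[(uv[:,0]-K[0,2])/K[0,0],(uv[:,1]-K[1,2])/K[1,1]]
    s=d.copy()
    for _ in range(20): s=d/(1+k1*(s**2).sum(1,keepdims=True))
    v=np.c_[s[:,0],-s[:,1],-np.ones(len(s))]
    return T[:3,3],v@T[:3,:3].T
def plane(C,uv,z):
    o,v=rays(C,uv); return o+v*((z-o[2])/v[:,2])[:,None]
def depthpts(C,uv,dep):
    uv=np.atleast_2d(uv); o,v=rays(C,uv); return o+v*dep[uv[:,1].astype(int),uv[:,0].astype(int)][:,None]
E
python3 - <<'E'
from h import *
s=observe(); print(s, tcp_to_grasp if not callable(tcp_to_grasp) else tcp_to_grasp())
a,_=read_camera('top'); b,_=read_camera('scene')
save('top0',a); save('scene0',b)
for n in('top','scene','wrist'): print(n,calibration(n))
E
```

```text
pics
{'time': 0.0, 'qpos': array([ 1.12102672e+00,  3.42707022e-01,  1.52501747e+00, -3.26630883e-05,
        1.27536898e+00, -1.45970095e-01]), 'qvel': array([ 0.00142907, -0.00043464,  0.00157395,  0.00097745, -0.00122909,
        0.000493  ]), 'joint_efforts': array([-2.53816552e-04, -4.31237519e+01, -2.44215328e+01,  7.17201247e-02,
        5.59447089e-02, -7.49255651e-05]), 'tool_pos': array([0.15685025, 0.50060287, 0.22605294]), 'tool_rot': array([-3.14010325e+00, -1.87395600e-04,  2.83780254e+00]), 'contact_force': array([-0.36767351, -1.25509005, -0.47143556]), 'torque': array([ 0.02897148, -0.00879965,  0.03378697]), 'grip_force': 0.0, 'opening': 0.09158507896813818} 0.0188
top {'intrinsics': array([[439.56850909,   0.        , 257.98149235],
       [  0.        , 439.56850909, 194.88965158],
       [  0.        ,   0.        ,   1.        ]]), 'k1': 0.04376316003618672, 'world_to_cam': array([[ 2.26404973e-03, -9.99888717e-01, -1.47454079e-02,
        -1.06825510e-01],
       [ 9.85556783e-01, -2.65742296e-04,  1.69345081e-01,
        -5.41420059e-01],
       [-1.69330154e-
[... 475 characters left out ...]
997,  0.24883472],
       [ 0.59141582,  0.28035963,  0.75605939, -1.36541268],
       [ 0.        ,  0.        ,  0.        ,  1.        ]])}
wrist {'intrinsics': array([[288.59671382,   0.        , 255.13296337],
       [  0.        , 288.59671382, 196.33192696],
       [  0.        ,   0.        ,   1.        ]]), 'k1': -0.07365860245885121, 'hand_eye': array([[ 1.15245573e-03,  9.66300344e-01,  2.57414680e-01,
         6.96702464e-02],
       [ 9.99999335e-01, -1.12489551e-03, -2.54329082e-04,
        -1.12550891e-04],
       [ 4.38063396e-05,  2.57414802e-01, -9.66300997e-01,
        -1.59167036e-01],
       [ 0.00000000e+00,  0.00000000e+00,  0.00000000e+00,
         1.00000000e+00]])}
```

View pics/top0.png

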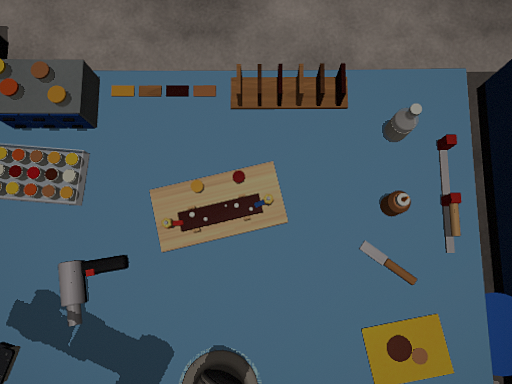

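View pics/scene0.png

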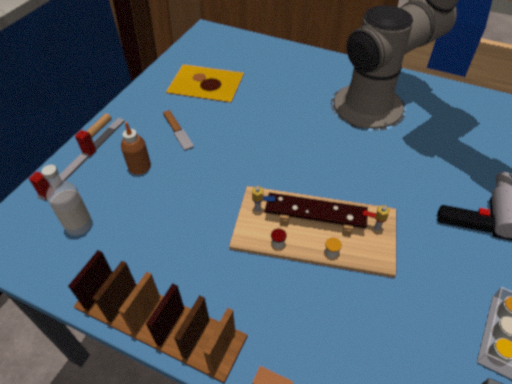

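The top view shows the jig with the red nut at about (168,223), the blue nut at (268,201) and the board between them. The pots are on the far (+x) side at (197,187) and (238,177). The bottle and knife are well to the right. Next I'll segment and measure.

Run:
```python
from h import *
a,d=read_camera('top'); b,e=read_camera('scene')
c1=cv2.resize(a[165:255,145:290],None,fx=5,fy=5,interpolation=cv2.INTER_CUBIC)
c2=cv2.resize(b[180:275,228:402],None,fx=4,fy=4,interpolation=cv2.INTER_CUBIC)
save('c1',c1);save('c2',c2)
for n,im,dep in(('top',a,d),('scene',b,e)):
    C=cam(n); h=cv2.cvtColor(im,cv2.COLOR_RGB2HSV)
    sub=np.zeros(h.shape[:2],bool)
    if n=='top': sub[165:255,145:290]=1
    else: sub[180:275,228:402]=1
    for nm,m in (('dark',h[:,:,2]<75),('red',((h[:,:,0]<6)|(h[:,:,0]>174))&(h[:,:,1]>180)&(h[:,:,2]>100)),('blue',(h[:,:,0]>100)&(h[:,:,0]<130)&(h[:,:,1]>150)),('yel',(h[:,:,0]>18)&(h[:,:,0]<32)&(h[:,:,1]>120))):
        k,l,st,ce=cv2.connectedComponentsWithStats((m&sub).astype(np.uint8))
        for i in range(1,k):
            if st[i,4]>8: 
                ys,xs=np.where(l==i); p=depthpts(C,np.c_[xs,ys],dep)
                print(n,nm,st[i].tolist(),ce[i].round(1),np.median(p,0).round(4))
```

```text
top dark [237, 177, 8, 7, 15] [240.6 181.1] [ 0.5843 -0.055   0.0176]
top dark [198, 187, 6, 6, 9] [201.  190.2] [0.5586 0.0637 0.0131]
top dark [178, 194, 85, 38, 1492] [219.5 212.2] [0.4904 0.0043 0.0532]
top dark [263, 200, 9, 6, 14] [266.1 203.3] [ 0.5183 -0.128   0.0576]
top dark [171, 219, 2, 5, 9] [171.4 221.2] [0.463  0.1375 0.0616]
top dark [168, 225, 7, 3, 13] [171.2 226.3] [0.451  0.1435 0.0578]
top red [173, 220, 10, 5, 41] [177.7 222.3] [0.4609 0.1206 0.0596]
top blue [254, 201, 10, 6, 42] [258.6 203.3] [ 0.5152 -0.1094  0.0597]
top yel [191, 180, 12, 12, 111] [196.6 185.8] [0.5671 0.071  0.0505]
top yel [263, 194, 11, 10, 59] [268.1 198.7] [ 0.5232 -0.135   0.085 ]
top yel [161, 218, 11, 10, 65] [166.5 222.6] [0.4558 0.1452 0.0858]
scene dark [265, 194, 102, 35, 1869] [316.8 210.8] [0.4972 0.0074 0.0532]
scene dark [255, 201, 5, 4, 14] [257.1 202.4] [ 0.5373 -0.1305  0.0585]
scene dark [375, 221, 5, 8, 20] [376.9 224.5] [0.4645 0.1453 0.0348]
scene red [363, 210, 13, 7, 52] [368.2 213.3] [0.4604 0.118  0.0598]
scene red [272, 230, 13, 10, 85] [278.3 234.6] [ 0.5968 -0.0497  0.0502]
scene blue [264, 196, 11, 5, 40] [269.7 198.2] [ 0.5153 -0.1071  0.0605]
scene yel [252, 188, 11, 14, 106] [257.1 194.2] [ 0.533  -0.1312  0.0841]
scene yel [377, 206, 13, 14, 104] [382.3 213. ] [0.4657 0.149  0.0852]
scene yel [327, 239, 13, 12, 87] [332.5 244.3] [0.5705 0.0698 0.0506]
```

View pics/c1.png

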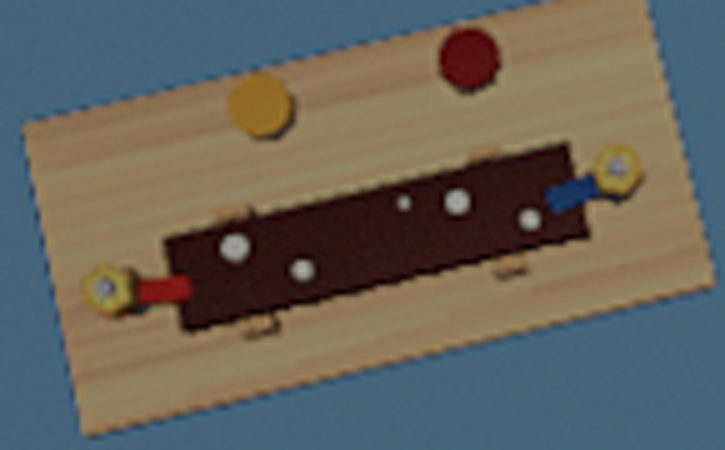

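View pics/c2.png

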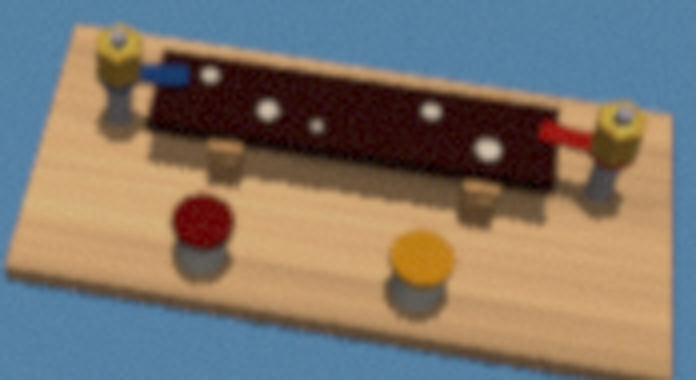

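The red arm sits at about −0.2 rad and the blue arm at about +0.2 rad. I'll move above the red side and measure with the wrist camera.

Call:
{"name": "send_rows", "arguments": {"targets": [[1,0.03,-0.035,0,-0.07],[1,0.03,-0.035,0,-0.07],[1,0.03,-0.035,0,-0.07],[1,0.03,-0.035,0,-0.07],[1,0.03,-0.035,0,-0.07]]}}

```text
time: 0.7
tool_pos: [0.3078, 0.3245, 0.2267]
tool_rot: [3.141, 0.0, 2.485]
contact_force: [0.7, 0.7, -0.1]
opening: 0.0915
grip_force: 0.0
```

Call:
{"name": "send_rows", "arguments": {"targets": [[1,0.03,-0.035,0,-0.07],[1,0.03,-0.035,0,-0.07],[1,0.03,-0.035,0,-0.07],[1,0.03,-0.035,0,-0.07],[1,0,0,0,0]]}}

```text
time: 1.2
tool_pos: [0.4301, 0.1822, 0.2265]
tool_rot: [3.141, 0.002, 2.2]
contact_force: [0.1, -0.1, 0.6]
opening: 0.0921
grip_force: 0.0
```

```bash
cat >> h.py <<'E'
def wr():
    s=observe(); a,d=read_camera('wrist'); return s,a,d,cam('wrist',s)
E
python3 - <<'E'
from h import *
s,a,d,C=wr(); print(s['time'],s['tool_pos'],s['tool_rot'],s['qpos'])
save('w1',a); np.savez('w1.npz',a=a,d=d,K=C[0],k=C[1],T=C[2])
E
```

```text
1.2 [0.43009627 0.1822113  0.22652694] [3.14123622e+00 1.72471353e-03 2.20032465e+00] [ 2.37434590e-01  2.35762321e-01  1.67520788e+00 -1.54676854e-03
  1.22963439e+00 -3.91577237e-01]
```

View pics/w1.png

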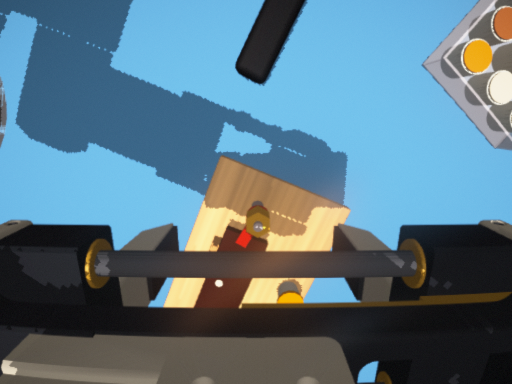

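The wrist view shows the red nut at about (257,222) and its clip arm at (243,239). The gripper hides the rest. I'll take nut centres, arm angles and the board from rays in several views.

```bash
cat > m.py <<'E'
from h import *
def mask(h,n):
    H,S,V=h[:,:,0].astype(int),h[:,:,1],h[:,:,2]
    return {'red':((H<6)|(H>174))&(S>170)&(V>90),'blue':(H>105)&(H<130)&(S>170),'yel':(H>15)&(H<33)&(S>100)&(V>50),'dark':V<75}[n]
def near(C,im,d,n,ctr,r,zr):
    h=cv2.cvtColor(im,cv2.COLOR_RGB2HSV)
    v,u=np.indices(d.shape); o,ry=rays(C,np.c_[u.ravel(),v.ravel()]); P=(o+ry*d.ravel()[:,None]).reshape(*d.shape,3)
    m=(np.hypot(P[:,:,0]-ctr[0],P[:,:,1]-ctr[1])<r)&(P[:,:,2]>zr[0])&(P[:,:,2]<zr[1])&(d>0)
    if n: m&=mask(h,n)
    ys,xs=np.where(m); return np.c_[xs,ys],P[m]
def face(C,im,d,ctr):   # nut top: pixels at the top height, recentred by min circle
    uv,P=near(C,im,d,None,ctr,0.022,(0.080,0.1))
    if len(uv)<5: return None
    z=np.median(P[:,2]); 
    f=uv[np.abs(P[:,2]-z)<0.004]
    q=plane(C,f,0.0865); (c,r)=cv2.minEnclosingCircle(q[:,:2].astype(np.float32))
    return z.round(4),len(f),np.round(c,4),round(r,4),q[:,:2].mean(0).round(4)
def arm(C,im,d,n,ctr):
    uv,P=near(C,im,d,n,ctr,0.06,(0.05,0.075)); 
    if len(uv)<5: return None
    q=plane(C,uv,0.0605)[:,:2]; c=q.mean(0); w=c-np.array(ctr[:2])
    return len(uv),np.median(P[:,2]).round(4),c.round(4),'ang',np.arctan2(w[1],w[0]).round(3)
E
python3 - <<'E'
from m import *
t,dt=read_camera('top'); sc,ds=read_camera('scene'); w=np.load('w1.npz')
Ct,Cs,Cw=cam('top'),cam('scene'),(w['K'],float(w['k']),w['T'])
R=(0.459,0.146);B=(0.526,-0.134)
for nm,C,i,d in(('top',Ct,t,dt),('scene',Cs,sc,ds),('wrist',Cw,w['a'],w['d'])):
    print(nm,'R',face(C,i,d,R),arm(C,i,d,'red',R)); print(nm,'B',face(C,i,d,B),arm(C,i,d,'blue',B))
    if nm!='wrist':
        h=cv2.cvtColor(i,cv2.COLOR_RGB2HSV); uv,P=near(C,i,d,None,(0.4925,.006),0.14,(0.047,0.06))
        # board outline by dark mask, closed
        m=mask(h,'dark').astype(np.uint8); m=cv2.morphologyEx(m,cv2.MORPH_CLOSE,np.ones((7,7)))
        k,l,st,ce=cv2.connectedComponentsWithStats(m); c=Counter=None
        pts=P; lab=l[uv[:,1],uv[:,0]]; b=np.bincount(lab[lab>0]).argmax()
        ok=lab==b; q=plane(C,uv[ok],0.054)[:,:2].astype(np.float32)
        print(' board',np.median(P[ok][:,2]),cv2.minAreaRect(q*1000),q.mean(0))
E
```

```text
top R (np.float64(0.0862), 61, array([0.4582, 0.1496]), 0.0148, array([0.458 , 0.1494])) (33, np.float64(0.0598), array([0.4607, 0.1172]), 'ang', np.float64(-1.513))
top B (np.float64(0.0868), 58, array([ 0.5265, -0.1329]), 0.0139, array([ 0.5259, -0.1333])) (36, np.float64(0.059), array([ 0.5146, -0.1094]), 'ang', np.float64(2.005))
 board 0.053503440470781705 ((490.30450439453125, 4.338836669921875), (60.92177200317383, 276.382080078125), 14.14212703704834) [0.4905444  0.00520462]
scene R (np.float64(0.0861), 86, array([0.4587, 0.1492]), 0.0155, array([0.4607, 0.1487])) (49, np.float64(0.0599), array([0.4612, 0.1166]), 'ang', np.float64(-1.497))
scene B (np.float64(0.0858), 78, array([ 0.5271, -0.1354]), 0.0157, array([ 0.5283, -0.135 ])) (27, np.float64(0.0599), array([ 0.5163, -0.1071]), 'ang', np.float64(1.917))
 board 0.05339705397962058 ((497.2679138183594, 2.9986114501953125), (59.06681823730469, 237.39288330078125), 13.664159774780273) [0.49660337 0.00555599]
wrist R (np.float64(0.0878), 398, array([0.4568, 0.1494]), 0.0154, array([0.457 , 0.1501])) (193, np.float64(0.0616), array([0.4599, 0.1161]), 'ang', np.float64(-1.54))
wrist B None None
```

Call:
{"name": "send_rows", "arguments": {"targets": [[1,0.027,-0.0325,-0.03,-0.03],[1,0,0,-0.043,0],[1,0,0,-0.043,0],[1,0,0,-0.042,0],[1,0,0,0,0]]}}

```text
time: 1.85
tool_pos: [0.4485, 0.1553, 0.0657]
tool_rot: [-3.132, -0.005, 2.18]
contact_force: [0.3, 0.8, 0.3]
opening: 0.0917
grip_force: 0.0
```

Call:
{"name": "send_rows", "arguments": {"targets": [[0.2,0,0,0,0],[0.2,0,0,0,0],[0.2,0,0,0,0],[0.2,0,0,0,0],[0.2,0,0,0,0]], "grip_force": 15}}

```text
time: 2.35
tool_pos: [0.4536, 0.1547, 0.0708]
tool_rot: [3.14, 0.001, 2.178]
contact_force: [-0.2, -0.2, 0.4]
opening: 0.0563
grip_force: 0.0
```

Call:
{"name": "send_rows", "arguments": {"targets": [[0.1,0,0,0,0],[0,0,0,0,0],[0,0,0,0,0],[0,0,0,0,0],[0,0,0,0,0]], "grip_force": 15}}

```text
time: 2.85
tool_pos: [0.4534, 0.1548, 0.0698]
tool_rot: [3.141, 0.0, 2.178]
contact_force: [1.3, 0.7, -1.3]
opening: 0.0256
grip_force: 15.0
```

Gripped on the flats, but 6 mm off along the pads because the first row was cut short. I'll open a little, correct, and grip again.

Call:
{"name": "send_rows", "arguments": {"targets": [[0.5,0,0,0,0],[0.5,0,0,0,0],[0.5,0.004,-0.0053,-0.002,0],[0.5,0,0,0,0],[0.5,0,0,0,0]]}}

```text
time: 3.35
tool_pos: [0.4571, 0.149, 0.0677]
tool_rot: [-3.141, -0.0, 2.177]
contact_force: [0.2, -0.0, 0.3]
opening: 0.0458
grip_force: 0.0
```

Call:
{"name": "send_rows", "arguments": {"targets": [[0.2,0,0,0,0],[0,0,0,0,0],[0,0,0,0,0],[0,0,0,0,0],[0,0,0,0,0]], "grip_force": 15}}

```text
time: 3.85
tool_pos: [0.4572, 0.1495, 0.0678]
tool_rot: [3.141, 0.0, 2.178]
contact_force: [0.3, 1.6, -0.5]
opening: 0.0259
grip_force: 15.0
```

```bash
python3 -c "
from h import *
s=observe(); print(s['tool_pos'],s['tool_rot'],s['contact_force'],s['torque'],s['opening'],s['grip_force'])"
```

```text
[0.4572118  0.14947257 0.06784792] [3.14111395e+00 7.30595328e-05 2.17788722e+00] [ 0.33177087  1.56029703 -0.48407183] [ 0.15413112 -0.08480057  0.00968852] 0.02586858708109015 14.999422581167892
```

Call:
{"name": "send_rows", "arguments": {"targets": [[0,0,0,0,0.1],[0,0,0,0,0.1],[0,0,0,0,0.1],[0,0,0,0,0.1],[0,0,0,0,0.1]]}}

```text
time: 4.35
tool_pos: [0.4571, 0.1493, 0.0678]
tool_rot: [3.142, -0.0, 2.682]
contact_force: [0.5, -0.2, 0.5]
opening: 0.0258
grip_force: 15.0
```

Call:
{"name": "send_rows", "arguments": {"targets": [[0,0,0,0,0.1],[0,0,0,0,0.1],[0,0,0,0,0.1],[0,0,0,0,0.1],[0,0,0,0,0.1]]}}

```text
time: 4.85
tool_pos: [0.457, 0.149, 0.0678]
tool_rot: [-3.141, -0.0, -3.101]
contact_force: [-0.9, -0.7, -0.2]
opening: 0.0258
grip_force: 15.0
```

Call:
{"name": "send_rows", "arguments": {"targets": [[0,0,0,0,0.13],[0,0,0,0,0.13],[0,0,0,0,0.13],[0,0,0,0,0.13],[0,0,0,0,0.13]]}}

```text
time: 5.35
tool_pos: [0.4571, 0.1488, 0.0678]
tool_rot: [-3.141, -0.001, -2.45]
contact_force: [0.2, -2.4, 1.0]
opening: 0.0261
grip_force: 15.0
```

Call:
{"name": "send_rows", "arguments": {"targets": [[0,0,0,0,0],[0,0,0,0,0]]}}

```text
time: 5.55
tool_pos: [0.4571, 0.1488, 0.0678]
tool_rot: [-3.141, -0.001, -2.458]
contact_force: [0.0, -5.3, 0.2]
opening: 0.0257
grip_force: 15.0
```

The red clip is open at about 1.49 rad. Now I'll release, lift and go over the blue nut.

Call:
{"name": "send_rows", "arguments": {"targets": [[0.5,0,0,0,0],[0.7,0,0,0,0],[1,0,0,0.03,0],[1,0,0,0.04,0],[1,0,0,0.04,0]]}}

```text
time: 6.05
tool_pos: [0.4565, 0.1497, 0.1788]
tool_rot: [3.14, -0.001, -2.456]
contact_force: [1.0, 0.0, -1.4]
opening: 0.0612
grip_force: 0.0
```

Call:
{"name": "send_rows", "arguments": {"targets": [[1,0.007,-0.029,0.01,-0.12],[1,0.007,-0.029,0.01,-0.12],[1,0.007,-0.029,0,-0.12],[1,0.007,-0.029,0,-0.12],[1,0.007,-0.029,0,-0.12]]}}

```text
time: 6.55
tool_pos: [0.4922, 0.0036, 0.1979]
tool_rot: [3.141, 0.0, -3.061]
contact_force: [0.4, 1.0, 0.1]
opening: 0.0915
grip_force: 0.0
```

Call:
{"name": "send_rows", "arguments": {"targets": [[1,0.007,-0.029,0,-0.12],[1,0.007,-0.029,0,-0.12],[1,0.007,-0.029,0,-0.12],[1,0.007,-0.029,0,-0.12],[1,0.006,-0.022,0,-0.12]]}}

```text
time: 7.05
tool_pos: [0.5264, -0.1349, 0.1976]
tool_rot: [3.141, -0.0, 2.621]
contact_force: [0.7, 0.6, -0.6]
opening: 0.0918
grip_force: 0.0
```

Call:
{"name": "send_rows", "arguments": {"targets": [[1,0,0,0,-0.12],[1,0,0,0,0],[1,0,0,0,0]]}}

```text
time: 7.35
tool_pos: [0.526, -0.1332, 0.1976]
tool_rot: [3.141, -0.001, 2.511]
contact_force: [-1.0, 0.6, 0.9]
opening: 0.0921
grip_force: 0.0
```

Run:
```python
from m import *
s,a,d,C=wr(); print(s['time'],s['tool_pos'],s['tool_rot'],s['qpos'][5])
save('w2',a); t,dt=read_camera('top'); Ct=cam('top')
R=(0.457,0.1492);B=(0.5265,-0.134)
for nm,CC,i,dd in(('wrist',C,a,d),('top',Ct,t,dt)):
  print(nm,'B',face(CC,i,dd,B),arm(CC,i,dd,'blue',B),'R',arm(CC,i,dd,'red',R))
```

```text
7.35 [ 0.52596768 -0.13315774  0.19761804] [ 3.14122525e+00 -6.22550814e-04  2.51072338e+00] -1.3296507587917163
wrist B (np.float64(0.0878), 535, array([ 0.5251, -0.1347]), 0.0151, array([ 0.5246, -0.1344])) None R None
top B (np.float64(0.0849), 17, array([ 0.5186, -0.1293]), 0.0111, array([ 0.518 , -0.1289])) (34, np.float64(0.0589), array([ 0.5145, -0.1086]), 'ang', np.float64(2.012)) R (33, np.float64(0.0605), array([0.4853, 0.1529]), 'ang', np.float64(0.131))
```

View pics/w2.png

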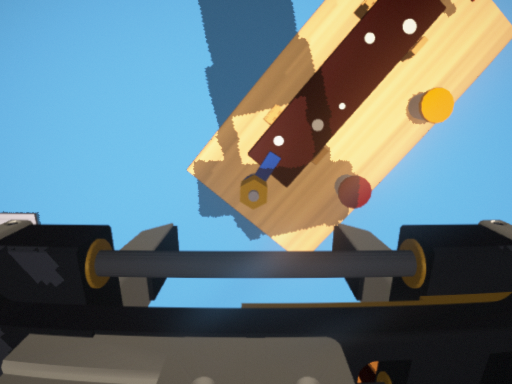

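The wrist view shows the blue nut at (253,193), with its flats nearly facing the fingers, and the blue arm at (270,160). One number, the arm angle, is still needed.

Run:
```python
from m import *
s=observe(); C=cam('wrist',s); i=cv2.imread('pics/w2.png')[:,:,::-1].copy()
h=cv2.cvtColor(i,cv2.COLOR_RGB2HSV); m=((h[:,:,0]>105)&(h[:,:,0]<130)&(h[:,:,1]>100)); m2=np.zeros_like(m); m2[145:185,250:290]=m[145:185,250:290]
m2&=h[:,:,2]<215
ys,xs=np.where(m2); q=plane(C,np.c_[xs,ys],0.0605)[:,:2]; print(len(xs),h[160,270],h[120,200],q.mean(0),cv2.minAreaRect((q*1000).astype(np.float32)))
w=q.mean(0)-np.array([.5252,-.1345]); print('phi',np.arctan2(w[1],w[0]))
u,sv,vt=np.linalg.svd(q-q.mean(0),full_matrices=False); print(np.arctan2(vt[0,1],vt[0,0]))
```

```text
242 [111 165 176] [100 130 236] [ 0.51270187 -0.10495127] ((514.4678344726562, -108.64695739746094), (13.773885726928711, 27.38302993774414), 21.12226676940918)
phi 1.9709436612760887
-1.3096213460996606
```

Call:
{"name": "send_rows", "arguments": {"targets": [[1,-0.0006,-0.0013,-0.03,-0.03],[1,0,0,-0.035,0],[1,0,0,-0.035,0],[1,0,0,-0.03,0],[0.4,0,0,0,0]]}}

```text
time: 7.95
tool_pos: [0.5229, -0.1334, 0.0644]
tool_rot: [-3.14, -0.008, 2.48]
contact_force: [0.6, -0.1, 0.1]
opening: 0.0874
grip_force: 0.0
```

Call:
{"name": "send_rows", "arguments": {"targets": [[0.4,0,0,0,0],[0.4,0,0,0,0],[0.4,0,0,0,0],[0.4,0,0,0,0],[0.4,0,0,0,0]]}}

```text
time: 8.45
tool_pos: [0.5259, -0.1351, 0.0686]
tool_rot: [3.141, 0.001, 2.478]
contact_force: [0.1, -0.9, 0.2]
opening: 0.0483
grip_force: 0.0
```

Call:
{"name": "send_rows", "arguments": {"targets": [[0.2,0,0,0,0],[0,0,0,0,0],[0,0,0,0,0],[0,0,0,0,0],[0,0,0,0,0]], "grip_force": 15}}

```text
time: 8.95
tool_pos: [0.5254, -0.1351, 0.0678]
tool_rot: [-3.142, -0.0, 2.478]
contact_force: [-1.5, -1.0, 1.2]
opening: 0.0261
grip_force: 15.0
```

Call:
{"name": "send_rows", "arguments": {"targets": [[0,0,0,0,0.1],[0,0,0,0,0.1],[0,0,0,0,0.1],[0,0,0,0,0.1],[0,0,0,0,0.1]]}}

```text
time: 9.45
tool_pos: [0.5254, -0.135, 0.0678]
tool_rot: [3.141, -0.0, 2.982]
contact_force: [-0.9, -0.1, 1.3]
opening: 0.0258
grip_force: 15.0
```

Call:
{"name": "send_rows", "arguments": {"targets": [[0,0,0,0,0.1],[0,0,0,0,0.1],[0,0,0,0,0.1],[0,0,0,0,0.1],[0,0,0,0,0.1]]}}

```text
time: 9.95
tool_pos: [0.5254, -0.1349, 0.0678]
tool_rot: [3.141, -0.0, -2.801]
contact_force: [-0.9, 0.3, 1.6]
opening: 0.0259
grip_force: 15.0
```

Call:
{"name": "send_rows", "arguments": {"targets": [[0,0,0,0,0.12],[0,0,0,0,0.12],[0,0,0,0,0.12],[0,0,0,0,0],[0,0,0,0,0]]}}

```text
time: 10.45
tool_pos: [0.5254, -0.1349, 0.0678]
tool_rot: [3.141, -0.0, -2.448]
contact_force: [-1.6, 0.7, 1.8]
opening: 0.0259
grip_force: 15.0
```

Call:
{"name": "send_rows", "arguments": {"targets": [[0.5,0,0,0,0],[0.7,0,0,0,0],[1,0,0,0.03,0],[1,0,0,0.04,0],[1,0,0,0.04,0]]}}

```text
time: 10.95
tool_pos: [0.5251, -0.1348, 0.1786]
tool_rot: [3.14, -0.001, -2.446]
contact_force: [0.3, -0.0, -0.1]
opening: 0.0613
grip_force: 0.0
```

Run:
```python
from h import *
s=observe(); print(s['time'],s['tool_pos'],s['tool_rot'],s['qpos'],s['contact_force'])
```

```text
10.95 [ 0.52511994 -0.13481307  0.1786207 ] [ 3.14024507e+00 -5.95829198e-04 -2.44647445e+00] [-3.92750389e-01  4.16519697e-01  1.54965955e+00  1.06228437e-04
  1.17688357e+00 -2.65870536e+00] [ 0.32390773 -0.03763723 -0.12597486]
```

Both nuts have been turned to about 1.5 rad. Next I'll turn to the board's yaw and back off to see the whole board.

Call:
{"name": "send_rows", "arguments": {"targets": [[1,-0.001,0.004,0.005,-0.135],[1,-0.001,0.004,0.005,-0.135],[1,-0.001,0.004,0.005,-0.135],[1,-0.001,0.004,0.005,-0.135],[1,-0.001,0.004,0.005,-0.135]]}}

```text
time: 11.45
tool_pos: [0.5204, -0.1148, 0.2029]
tool_rot: [3.141, 0.0, -3.127]
contact_force: [0.6, -0.0, -0.3]
opening: 0.0915
grip_force: 0.0
```

Call:
{"name": "send_rows", "arguments": {"targets": [[1,-0.001,0.004,0.005,-0.135],[1,-0.001,0.004,0.005,-0.135],[1,-0.001,0.004,0.005,-0.135],[1,-0.001,0.004,0.005,-0.135],[1,-0.001,0.004,0.005,-0.135]]}}

```text
time: 11.95
tool_pos: [0.5154, -0.0948, 0.2279]
tool_rot: [3.141, -0.0, 2.481]
contact_force: [0.1, -0.1, 0.1]
opening: 0.0915
grip_force: 0.0
```

Call:
{"name": "send_rows", "arguments": {"targets": [[1,-0.001,0.004,0.005,-0.135],[1,-0.001,0.004,0.005,-0.135],[1,-0.001,0.004,0.005,-0.135],[1,-0.001,0.004,0.005,-0.135],[1,-0.001,0.004,0.005,-0.135]]}}

```text
time: 12.45
tool_pos: [0.5104, -0.0748, 0.2529]
tool_rot: [3.142, -0.0, 1.806]
contact_force: [0.4, 0.2, -0.3]
opening: 0.0917
grip_force: 0.0
```

Call:
{"name": "send_rows", "arguments": {"targets": [[1,0,0,0,0],[1,0,0,0,0]]}}

```text
time: 12.65
tool_pos: [0.5105, -0.075, 0.2526]
tool_rot: [3.141, 0.0, 1.816]
contact_force: [0.1, 0.5, 0.4]
opening: 0.0913
grip_force: 0.0
```

Run:
```python
from m import *
s,a,d,C=wr(); print(s['time'],s['tool_pos'],s['tool_rot'],s['qpos'][5])
save('w3',a); np.savez('w3.npz',a=a,d=d,T=C[2])
t,dt=read_camera('top'); sc,ds=read_camera('scene')
cc=np.array([.4913,.0071]); yw=.236; ex=np.array([np.cos(yw),np.sin(yw)]); ey=np.array([-ex[1],ex[0]])
for nm,CC,i,dd in(('wrist',C,a,d),('top',cam('top'),t,dt),('scene',cam('scene'),sc,ds)):
    uv,P=near(CC,i,dd,None,cc,0.145,(0.046,0.0585))
    h=cv2.cvtColor(i,cv2.COLOR_RGB2HSV)[uv[:,1],uv[:,0]]
    k=(h[:,2]<(75 if nm!='wrist' else 110)); uv=uv[k]; z=np.median(P[k][:,2])
    m=np.zeros(dd.shape,np.uint8); m[uv[:,1],uv[:,0]]=1; m=cv2.morphologyEx(m,cv2.MORPH_CLOSE,np.ones((3,3)))
    kk,l,st,_=cv2.connectedComponentsWithStats(m); b=st[1:,4].argmax()+1; ys,xs=np.where(l==b)
    q=plane(CC,np.c_[xs,ys],0.054)[:,:2]
    J=np.c_[(q-cc)@ex,(q-cc)@ey]
    print(nm,len(q),z.round(4),'rect',cv2.minAreaRect((J*1000).astype(np.float32)),'pct',np.percentile(J,[.5,99.5],0).round(4).tolist())
    print(arm(CC,i,dd,'red',(.4571,.149)),arm(CC,i,dd,'blue',(.5254,-.135)))
```

```text
12.65 [ 0.51049667 -0.07501832  0.25264777] [3.14148914e+00 1.54889122e-04 1.81611862e+00] -0.5397750148921279
wrist 8922 0.0551 rect ((-1.036520004272461, -4.064842224121094), (55.818294525146484, 238.70167541503906), 0.2777037024497986) pct [[-0.0281, -0.1218], [0.0262, 0.1142]]
None None
top 706 0.0533 rect ((-0.10152053833007812, 22.540908813476562), (56.15302276611328, 127.64126586914062), 0.6245741844177246) pct [[-0.0278, -0.0389], [0.027, 0.0827]]
(32, np.float64(0.0605), array([0.4856, 0.1531]), 'ang', np.float64(0.144)) (30, np.float64(0.06), array([ 0.4982, -0.1394]), 'ang', np.float64(-2.982))
scene 1879 0.0531 rect ((3.2948570251464844, -5.1587982177734375), (61.83353042602539, 234.44606018066406), 0.12037874758243561) pct [[-0.027, -0.1211], [0.0336, 0.1108]]
(58, np.float64(0.0595), array([0.4858, 0.1526]), 'ang', np.float64(0.124)) None
```

View pics/w3.png

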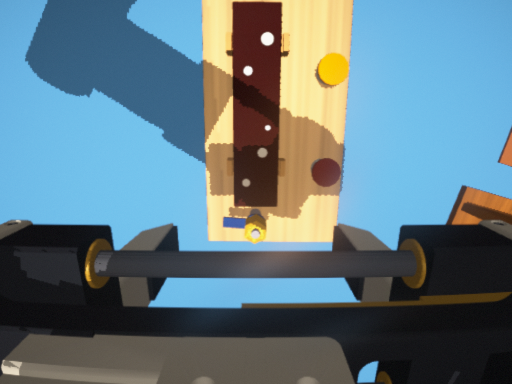

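The wrist view shows both clips swung clear; the blue arm now points sideways at (235,222). The board spans rows 3–206, and its centre is 4 mm toward blue. I'll move over its centre and descend.

Call:
{"name": "send_rows", "arguments": {"targets": [[0.85,-0.009,0.039,0,-0.006],[0.85,-0.0098,0.039,0,0],[0.85,0,0,-0.04,0],[0.85,0,0,-0.045,0],[0.85,0,0,-0.045,0]]}}

```text
time: 13.3
tool_pos: [0.4918, 0.0033, 0.1217]
tool_rot: [3.14, 0.001, 1.809]
contact_force: [0.8, 0.5, -0.5]
opening: 0.0781
grip_force: 0.0
```

Call:
{"name": "send_rows", "arguments": {"targets": [[0.85,0,0,-0.02,0],[0.85,0,0,0,0],[0.85,0,0,0,0]]}}

```text
time: 13.6
tool_pos: [0.4921, 0.0028, 0.1032]
tool_rot: [3.141, 0.0, 1.807]
contact_force: [0.1, -0.3, -0.7]
opening: 0.0782
grip_force: 0.0
```

Descend to z ≈ 0.029, then close gently.

Call:
{"name": "send_rows", "arguments": {"targets": [[0.85,0,0,-0.025,0],[0.85,0,0,-0.025,0],[0.85,0,0,-0.016,0],[0.85,0,0,-0.008,0],[0.85,0,0,0,0]]}}

```text
time: 14.1
tool_pos: [0.4923, 0.0029, 0.0293]
tool_rot: [3.141, 0.0, 1.807]
contact_force: [0.5, 0.1, 1.0]
opening: 0.0779
grip_force: 0.0
```

Call:
{"name": "send_rows", "arguments": {"targets": [[0.7,0,0,0,0],[0.65,0,0,0,0],[0.6,0,0,0,0],[0.5,0,0,0,0],[0.4,0,0,0,0]], "grip_force": 25}}

```text
time: 14.6
tool_pos: [0.4921, 0.003, 0.0295]
tool_rot: [3.14, 0.001, 1.807]
contact_force: [-1.5, 0.6, 6.7]
opening: 0.0557
grip_force: 25.0
```

Call:
{"name": "send_rows", "arguments": {"targets": [[0.3,0,0,0,0],[0.3,0,0,0,0]], "grip_force": 40}}

```text
time: 14.8
tool_pos: [0.4921, 0.0029, 0.0295]
tool_rot: [3.14, 0.001, 1.807]
contact_force: [-0.8, 0.2, 6.1]
opening: 0.0555
grip_force: 40.0
```

Call:
{"name": "send_rows", "arguments": {"targets": [[0.3,0,0,0.003,0],[0.3,0,0,0.005,0],[0.3,0,0,0.008,0],[0.3,0,0,0,0],[0.3,0,0,0,0]]}}

```text
time: 15.3
tool_pos: [0.4918, 0.003, 0.0451]
tool_rot: [3.141, 0.0, 1.807]
contact_force: [0.7, -0.5, -2.8]
opening: 0.0555
grip_force: 40.0
```

Run:
```python
from h import *
s=observe(); print(s['tool_pos'],s['contact_force'],s['torque'],s['opening'])
b,e=read_camera('scene'); save('s2',cv2.resize(b[160:275,228:402],None,fx=4,fy=4,interpolation=cv2.INTER_CUBIC))
```

```text
[0.49181591 0.00300464 0.04505852] [ 0.7281112  -0.50368768 -2.82840579] [-0.06190952  0.04723925  0.00230399] 0.05549850582412195
```

View pics/s2.png

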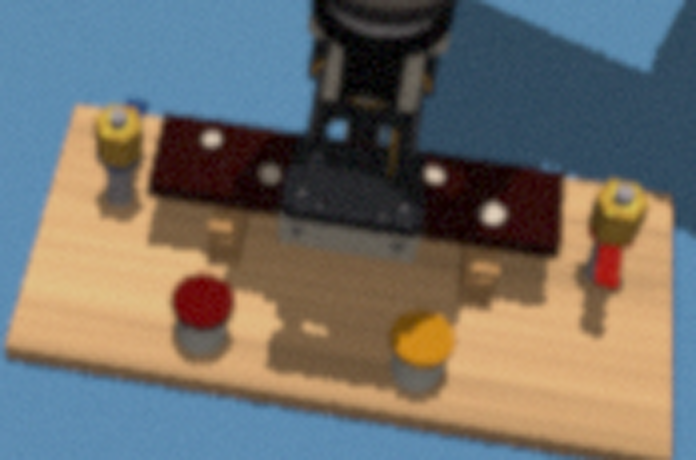

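The board is level and clear of its rests; the clips are open and the pots untouched. I'll lift the remaining 144 mm smoothly.

Call:
{"name": "send_rows", "arguments": {"targets": [[0.3,0,0,0.006,0],[0.3,0,0,0.012,0],[0.3,0,0,0.016,0],[0.3,0,0,0.018,0],[0.3,0,0,0.018,0]]}}

```text
time: 15.85
tool_pos: [0.4917, 0.003, 0.1163]
tool_rot: [3.141, 0.0, 1.807]
contact_force: [-0.1, 0.6, -1.7]
opening: 0.0555
grip_force: 40.0
```

Call:
{"name": "send_rows", "arguments": {"targets": [[0.3,0,0,0.018,0],[0.3,0,0,0.018,0],[0.3,0,0,0.016,0],[0.3,0,0,0.012,0],[0.3,0,0,0.006,0]]}}

```text
time: 16.35
tool_pos: [0.4921, 0.003, 0.1867]
tool_rot: [3.139, 0.001, 1.807]
contact_force: [-1.4, 0.5, -3.6]
opening: 0.0556
grip_force: 40.0
```

Call:
{"name": "send_rows", "arguments": {"targets": [[0.3,0,0,0.003,0],[0.3,0,0,0.001,0],[0.3,0,0,0,0],[0.3,0,0,0,0],[0.3,0,0,0,0]]}}

```text
time: 16.85
tool_pos: [0.4915, 0.003, 0.1883]
tool_rot: [-3.141, -0.0, 1.807]
contact_force: [0.2, -0.9, -2.1]
opening: 0.0555
grip_force: 40.0
```

Call:
{"name": "send_rows", "arguments": {"targets": [[0.3,0,0,0,0],[0.3,0,0,0,0],[0.3,0,0,0,0],[0.3,0,0,0,0],[0.3,0,0,0,0]]}}

```text
time: 17.35
tool_pos: [0.4917, 0.003, 0.1888]
tool_rot: [3.141, 0.0, 1.807]
contact_force: [0.2, -0.1, -3.6]
opening: 0.0554
grip_force: 40.0
```

Run:
```python
from m import *
s=observe(); print(s['time'],s['tool_pos'],s['contact_force'],s['torque'],s['opening'])
b,e=read_camera('scene'); C=cam('scene'); t,dt=read_camera('top')
save('s3',b)
for n,CC,i,dd in(('scene',C,b,e),('top',cam('top'),t,dt)):
    uv,P=near(CC,i,dd,'dark',(.492,.003),0.13,(0.19,0.235))
    ey=np.array([-.234,.972]); y=(P[:,:2]-[.492,.003])@ey
    for lo,hi in((-.12,-.06),(.06,.12)):
        k=(y>lo)&(y<hi); print(n,k.sum(),np.median(P[k],0))
    print(arm(CC,i,dd,'red',(.4571,.149)),arm(CC,i,dd,'blue',(.5254,-.135)))
```

```text
17.35 [0.49170265 0.00301266 0.18879425] [ 0.15214211 -0.07781439 -3.59957545] [-0.09874416  0.0116951  -0.04365987] 0.05543876111185568
scene 564 [ 0.51997097 -0.0812712   0.21255271]
scene 641 [0.47595726 0.09341262 0.21250395]
(58, np.float64(0.0599), array([0.4853, 0.1524]), 'ang', np.float64(0.119)) None
top 489 [ 0.51252632 -0.08372514  0.21226018]
top 484 [0.4670955  0.09217901 0.21268312]
(12, np.float64(0.0596), array([0.4851, 0.1573]), 'ang', np.float64(0.29)) (31, np.float64(0.0603), array([ 0.4987, -0.1394]), 'ang', np.float64(-2.978))
```

View pics/s3.png

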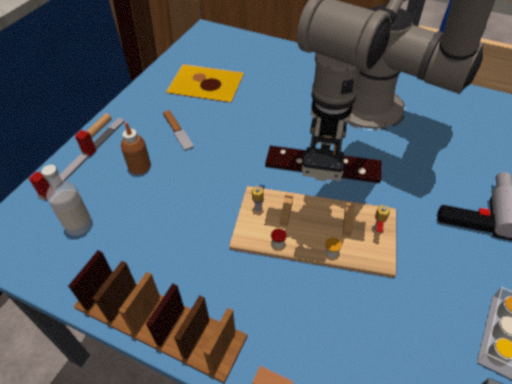

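The board is held level with its top at 0.2125 m at both ends, so its underside is about 0.20 m up. It is over the jig, both clips are open, and the pots, bottle and knife have not moved.

```bash
python3 -c "
from cell import hand_in; print(hand_in())"
```

```text
the job is handed in; nothing more can be done
None
```

The job is handed in: both clips are open at about 1.5 rad, and the arm is holding the board level and steady above the jig, its underside about 20 cm up, with the pots, bottle and knife left where they were.

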